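# Lever open the heavy hatch of the shielded sample chest

### The arm

A 6-joint arm with a two-finger parallel gripper is mounted at the origin on the work surface; the furniture and walls round the work are solid. World frame = base frame: x ahead of the robot, y to its left, z up, the work surface at z = 0. Lengths are in m, angles in degrees, forces in N, time in s.
With the tool pointing down it reaches from about 0.35 to 0.875 m from the base axis. Payload 4.2 kg.
Tool frame: the origin (TCP) lies on the front face of the gripper's body, between the roots of the fingers; the fingertips stand 70 mm ahead of it and the grasp point (between the pads) lies 51 mm ahead of it; x points along the fingers, y is the direction in which the jaws open and shut, and the axes are right-handed (so a half turn about x gives the same grasp; the last joint's range is limited). The gripper opens to 87 mm and grips with 3 to 60 N. Pads are 19 mm wide; open, the fingers measure 117 mm over their backs; the gripper's body (75 mm by 190 mm) begins 51 mm behind the grasp point.
Start: joints at [82.827, 22.042, 0.453, 0, -68.411, -14.817], TCP at [0.234, 0.58, 0.292] pointing down, gripper open.
Joint ranges: [-179.83, 179.83], [-69.29, 118.12], [-61.27, 80.66], [-181.25, 117.63], [-171.15, -9.14], [-177.46, 177.46]. Speed limits (degrees/s): [159.86, 159.86, 180, 180, 180, 180].

### API

Orientations are given as a 3x3 rotation matrix whose columns are the frame's x, y, z axes.
In Python, from station import r, viewer, spotter gives the robot as it stands.
- The arm moves only by the tool move_arm, never from a script. Its argument "series" is a list that holds one entry, the list of rows, each a list of 7 numbers: the turn, a rotation vector about the world's x, y, z scaled (see below), then the shift along the world's x, y, z scaled (see below), then the opening, from 0 (shut) to 1 (fully open). A call has 1 to 20 rows; each row shifts and turns the pose as measured when the row begins; what a row does not reach is not made up. The controller multiplies each number of a shift by 60 mm and each number of a turn by 8 degrees. A row lasts 1/8 s, in which the tool goes at most 62.5 mm and 10.7 degrees, less where a joint would pass 70% of its speed; a pose out of reach is approached as far as the arm can. A call with a number of a shift or a turn outside -1 to 1 is refused whole. A call with a gripper value outside its range is refused whole. The fingers move at their own pace and stop on an object; the grip force is fixed at half the most. Time passes only in rows, so rows that do not move let the fingers close. It gives the time, the measured TCP pose, the force and the opening at its end, in the units of the state.
- r.sense(): the state, without advancing time (a new reading comes with each control period).
- viewer.capture(name): name is "scene" or "top" or "wrist"; returns (picture, depth): 384x512x3 uint8, red, green, blue; 384x512 float32, m along the optical axis (not along the pixel's ray), 0 where there is no reading.
- viewer.camera_params(name): a dict with "mtx" (3x3 intrinsics, pixels), "dist_coeffs" ([k1, k2, p1, p2, k3] as OpenCV has them; the pictures are not rectified), "pose" (4x4, takes a point from camera to world coordinates). Camera axes: x right, y down, z forward; pixel columns grow to the right and rows downward; lengths in m; the calibration is good to about 2 mm. A picture is of the moment at which its call begins: read the wrist's pose just before it. camera_params takes no time and is no camera call; for the wrist camera it gives the pose at the moment of the call.
- r.finish_job(): hands the job in, once; it reports no verdict.
Trained networks look in the newest picture that a camera, given by its name, has taken for a name from the list of things; names that differ only in an ending like _2 or _b are one class to them, and where a whole thing is asked for, a point or a joint stands for the part that bears it (a point fixed in the world has none). Each returns a list of dicts, best first, with "conf" (0 to 1); they miss things now and then, are a little off and sometimes report something else, mostly with a low value. They report only what shows in the picture. A call takes as long as a camera call.
- spotter.find_in(camera, name): "centre" ([column, row] in pixels, amid what is visible of it).
- spotter.trace(camera, name): "mask" (384x512 bool, what is visible of it) and "centre" ([column, row] in pixels, amid what is visible of it).
The state is a dict: "time_s": time; "joints": joint angles; "joint_velocities": joint speeds; "effort": joint torques, N m; "tcp_pos": TCP position; "ee_rot": TCP orientation; "wrist_force": force on the tool from outside, world axes, zero at the start; "moment": the same for the moment, N m; "gripper_width": opening from 0.0 (shut) to 1.0 (fully open).
Only numpy, scipy, OpenCV 4.12 (cv2) and the standard library are available. Lean on these libraries where they do the work, as an engineer would, in place of code of your own. Each camera call takes 0.05 s, during which the arm holds its last target.

### The job

With a fingertip, push the bolt's knob away from the lever until the bolt is fully drawn from under the lever, then press the pad on the lever's long end down onto its rubber stop so that the short end raises the heavy hatch of the sample chest. Finish while still pressing the pad down, so that the hatch stays open. Do not touch the hatch itself, do not lift the lever out of its bearings, and leave everything else on the bench where it stands.

Things in the scene. Friction and masses are not known exactly. Their poses are not given: they have to be found in the camera images.
- lifter: Hatch lifter, fixed to the bench at a place and yaw that vary: dark base plate 140 x 425 x 8 mm; grey chest 130 x 100 mm, 84 high, at its -y end; two grey lever bearings (55 wide, 106 high) at its origin. Origin on the bench under the lever's pivot; z up; +y along the lever from the pivot to its long end, -y to the chest; -x is the side where bolt and knob stand.
- rubber_stop (a point): Centre of the top of the round black rubber stop, 28 mm wide and 27 mm high, on the base plate under the lever's long arm, 165 mm from the pivot.
- lever_pad (a point): Centre of the top face of the black ribbed pad (44 wide, 42 mm long) on the lever's long end, 195 mm along it from the pivot. At rest about 158 mm above the bench, sloping 0.3 rad (free end higher); down on the stop about 45 mm, sloping the other way. Moves in an arc, but a vertical press stays on it. With the bolt drawn it takes 2 to 9 N; let go, it comes back up.
- lever_pin (a point): Centre of the lever's steel cross pin (10 mm thick, 60 mm long along x of the lifter), lying in the bearings 90 mm above the bench: the pivot. The lever is an aluminium bar 24 mm wide, 12 mm thick; its short arm is 80 mm long and its steel nose lies under the hatch's tongue.
- lever: The loose lever as a whole; origin at the pivot. Its axes are level and equal to those of the lifter while it rests (bolt closed, long end up) and turn with it: about -0.6 rad about x when fully pressed.
- bolt_knob (a point): Centre of the black ball knob, 20 mm wide, on a 12 mm thick upright stem on the bolt; about 150 mm above the bench, 70 mm from the pivot towards the long end, and when closed 85 mm from the lever's centreline on the -x side. Between lever and stem is a 65 mm gap for a fingertip, to be kept above the grey bolt guide (34 x 28 mm), whose top is 112 mm above the bench.
- bolt (a joint): Slide of the bolt, m: 0 to 0.006 at the start (the bolt's tip is under the lever and blocks it), 0.045 fully drawn; grows as the knob moves along -x of the lifter, away from the lever. Stays where it is left; about 3 N to move.
- hatch (a joint): Angle of the hatch, rad: 0 shut, about 0.35 when the pad is down on its stop. A steel plate 134 x 104 mm, 20 mm thick, 2 to 3.3 kg, hinged along the far (-y) end of the chest, with a 36 mm wide tongue towards the lever; falls shut when the lever is let go.
- crucible: White porcelain crucible, 37 mm wide and 28 mm high, standing inside the chest; origin at its underside. Leave alone.
- weight: Brass-coloured 22 mm wide, 36 mm high calibration weight beside the lever; origin at its underside. Leave alone.
- match_box: Small match box, 36 x 52 x 15 mm, on the bench beside the chest and bearing; origin at its underside. Leave alone.
- amber_bottle: Amber sample bottle with black cap, 60 mm wide, 110 mm high, right of the chest; origin at its underside. Leave alone.
- clear_bottle: Clear sample bottle with red cap, 48 mm wide, 90 mm high, right of the chest; origin at its underside. Leave alone.
- white_jar: White jar, 68 mm wide, 94 mm high, right of the chest; origin at its underside. Leave alone.
- beaker: Glass beaker, 54 mm wide, 68 mm high, between the robot and the lever; origin at its underside. Leave alone.

How it is judged:
By the outcome, as a careful person would: the job done as asked, in the order asked, and still so for the second after the job is handed in, while the arm keeps its last pose, push and grip.
It also fails if it takes over 40 s, if anything falls off the work surface, if the arm or the gripper's body presses on something with over 40 N, if the wrist force passes 120 N, or if a joint passes its speed limit or range.

## Working session

There is one attempt and no reset: what is moved stays moved. The work goes in short steps, Python scripts to look and compute and a tool call to move; the robot and the scene stay as the last step left them, time stands still between calls to the robot, and variables do not carry over. Pictures are saved under pics/ and viewed, and the job is handed in when it is done.

Besides the shell and the picture viewer there is one more tool, called after "Call:" as name([rows], argument=value, ...), one row to a line, values as JSON. move_arm: Moves the arm, as the interface text tells. Its arguments: {"type":"object","properties":{"series":{"type":"array","items":{"type":"array","items":{"type":"array","items":{"type":"number","minimum":-1,"maximum":1}}}}},"required":["series"]}

```bash
mkdir -p pics; ls; python3 - <<'E'
from station import r, viewer, spotter
import cv2, numpy as np
print(r.sense())
for n in ["scene","top"]:
    im,d=viewer.capture(n); cv2.imwrite(f"pics/{n}0.png",im[:,:,::-1]); np.save(f"{n}_d.npy",d)
    p=viewer.camera_params(n); print(n,p)
    for t in ["bolt_knob","lever_pad","lever_pin","rubber_stop","lever","weight","beaker"]:
        for q in spotter.find_in(n,t)[:2]: 
            print(t,q)
E
```

```text
pics
{'time_s': 0.0, 'joints': array([ 8.28264241e+01,  2.20891784e+01,  3.78852487e-01, -2.83168989e-02,
       -6.84097783e+01, -1.48146094e+01]), 'joint_velocities': array([-0.09473965, -0.00464463,  0.11965223, -0.13049373,  0.05650166,
       -0.08490408]), 'effort': array([ 1.29125227e-03, -3.90659702e+01,  1.87410772e+01,  4.21966553e+00,
        1.10941762e-02, -1.87544674e-04]), 'tcp_pos': array([0.2338392 , 0.579117  , 0.29117152]), 'ee_rot': array([[-7.17711501e-04, -3.74583695e-01, -9.27192828e-01],
       [-2.02237540e-03, -9.27190627e-01,  3.74584371e-01],
       [-9.99997697e-01,  2.14397547e-03, -9.20934710e-05]]), 'wrist_force': array([ 0.43772442,  0.96631054, -0.05405481]), 'moment': array([0.00448937, 0.06164396, 0.00908884]), 'gripper_width': 1.0022572525882028}
scene {'mtx': array([[429.65794846,   0.        , 260.55394667],
       [  0.        , 429.65794846, 196.93933003],
       [  0.        ,   0.        ,   1.        ]]), 'dist_coeffs': array([-0.11796953,  0.        ,  0.        ,  0.        ,  0.        ]), 'pose': array([[ 0.48889544, -0.67494647,  0.552
[... 665 characters left out ...]
   ,  0.        ,  0.        ,  0.        ]), 'pose': array([[ 0.02397662, -0.99673031,  0.07716096,  0.4751081 ],
       [-0.9996559 , -0.02308233,  0.01246118, -0.03970605],
       [-0.01063939, -0.07743319, -0.99694077,  1.24998692],
       [ 0.        ,  0.        ,  0.        ,  1.        ]])}
bolt_knob {'centre': [206.5, 208.9], 'conf': 0.65}
lever_pad {'centre': [197.5, 169.5], 'conf': 0.65}
lever_pin {'centre': [196.2, 169.9], 'conf': 0.69}
rubber_stop {'centre': [249.8, 182.3], 'conf': 0.68}
rubber_stop {'centre': [372.9, 164.1], 'conf': 0.64}
lever {'centre': [196.7, 171.0], 'conf': 0.63}
weight {'centre': [237.0, 220.5], 'conf': 0.46}
beaker {'centre': [153.4, 260.6], 'conf': 0.9}
```

View pics/scene0.png

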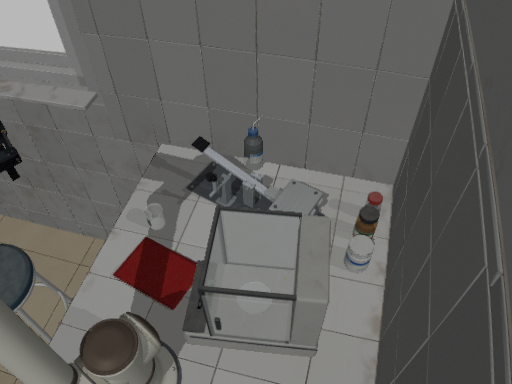

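View pics/top0.png

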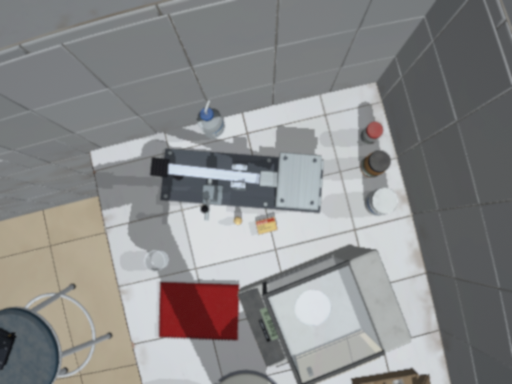

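```bash
cat > h.py <<'E'
from station import r, viewer, spotter
import cv2, numpy as np
def ray(n,u,v):
    p=viewer.camera_params(n)
    q=cv2.undistortPoints(np.array([[[u,v]]],float),p['mtx'],p['dist_coeffs'])[0,0]
    return p['pose'],np.array([q[0],q[1],1.])
def pz(n,u,v,z):
    T,q=ray(n,u,v); d=T[:3,:3]@q; o=T[:3,3]; return o+d*(z-o[2])/d[2]
def cloud(n,d):
    p=viewer.camera_params(n); h,w=d.shape
    uv=np.stack(np.meshgrid(np.arange(w),np.arange(h)),-1).reshape(-1,1,2).astype(float)
    q=cv2.undistortPoints(uv,p['mtx'],p['dist_coeffs'])[:,0]
    P=np.c_[q,np.ones(len(q))]*d.reshape(-1,1)
    return (P@p['pose'][:3,:3].T+p['pose'][:3,3]).reshape(h,w,3)
E
python3 - <<'E'
from h import *
im=cv2.imread('pics/top0.png'); d=np.load('top_d.npy'); C=cloud('top',d)
cv2.imwrite('pics/topc.png',cv2.resize(im[90:290,140:400],None,fx=3,fy=3,interpolation=cv2.INTER_CUBIC))
im2=cv2.imread('pics/scene0.png')
cv2.imwrite('pics/scc.png',cv2.resize(im2[100:300,130:400],None,fx=2.9,fy=2.9,interpolation=cv2.INTER_CUBIC))
Z=C[...,2]; h=np.clip(Z/0.35*255,0,255).astype(np.uint8)
cv2.imwrite('pics/toph.png',cv2.resize(cv2.applyColorMap(h,cv2.COLORMAP_JET)[90:290,140:400],None,fx=3,fy=3))
for u,v in [(160,167),(168,168),(206,209),(206,207),(204,211),(250,178),(300,165),(300,195),(157,260),(237,220),(210,120)]: print(u,v,np.round(C[v,u],3))
print('bench',np.round(C[240,200],3))
E
```

```text
160 167 [0.618 0.209 0.158]
168 168 [0.617 0.191 0.152]
206 209 [0.522 0.097 0.16 ]
206 207 [0.527 0.097 0.158]
204 211 [0.517 0.101 0.163]
250 178 [ 0.604 -0.001  0.089]
300 165 [ 0.638 -0.122  0.104]
300 195 [ 0.564 -0.123  0.108]
157 260 [0.391 0.243 0.004]
237 220 [0.501 0.032 0.036]
210 120 [0.739 0.098 0.13 ]
bench [0.447 0.13  0.002]
```

View pics/topc.png

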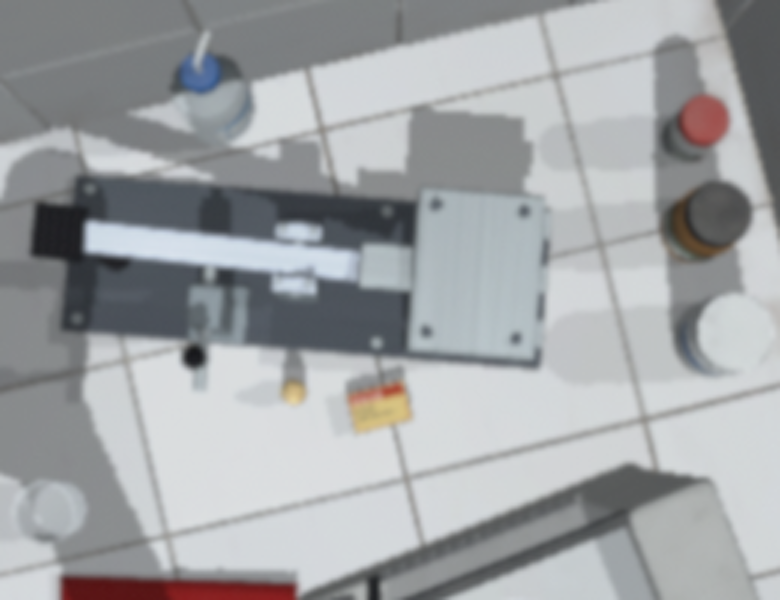

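View pics/scc.png

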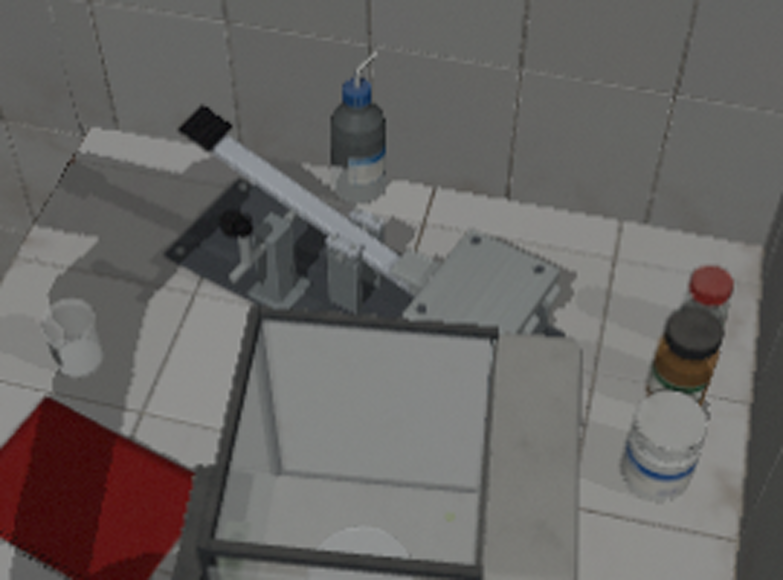

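View pics/toph.png

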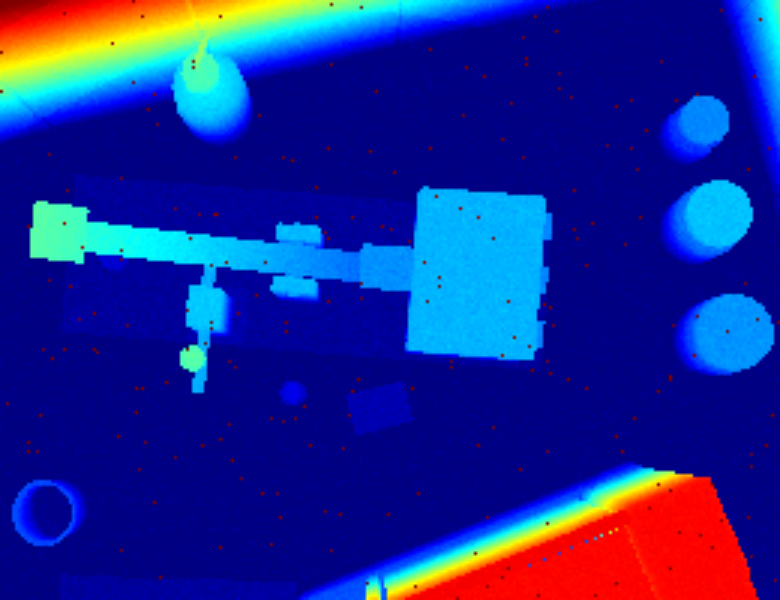

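```bash
python3 - <<'E'
from h import *
d=np.load('top_d.npy'); C=cloud('top',d); X,Y,Z=C[...,0],C[...,1],C[...,2]
roi=(X>.45)&(X<.72)&(Y>-.25)&(Y<.27)
# lever centreline: bar z .1-.15
m=roi&(X>.585)&(X<.66)&(Y>.03)&(Y<.175)&(Z>.085)
P=C[m]; ax=[]
ys=np.arange(.03,.17,.01)
mid=[]
for y in ys:
    q=P[abs(P[:,1]-y)<.006]; mid.append([(q[:,0].min()+q[:,0].max())/2,y,np.median(q[:,2])]); 
mid=np.array(mid); print(np.round(mid,3))
c=np.polyfit(mid[:,1],mid[:,0],1); print('fit',c)
ly=np.array([c[0],1,0]);ly/=np.linalg.norm(ly); lx=np.array([ly[1],-ly[0],0])
print('ly',ly,'lx',lx,'ang',np.degrees(np.arctan2(ly[1],ly[0])))
pad=C[roi&(X>.57)&(X<.67)&(Y>.175)&(Z>.12)]
a=pad@ly; b=pad@lx; print('pad', a.min(),a.max(),b.min(),b.max(), pad[:,2].min(),pad[:,2].max())
pc=ly*(a.min()+a.max())/2+lx*(b.min()+b.max())/2; print('pad c',pc)
k=C[(X>.49)&(X<.55)&(Y>.07)&(Y<.13)&(Z>.135)]; print('knob',len(k),k.min(0),k.max(0),k.mean(0))
br=C[roi&(Z>.095)&(Z<.115)&(Y>-.04)&(Y<.04)&(X>.56)&(X<.66)]
br=br[abs(br@lx-c[1]*lx[0])>.014]; print('bearing',(br@ly).min(),(br@ly).max(),(br@lx).min(),(br@lx).max(),len(br))
for n,p in [('pad',pc),('knob',(k.min(0)+k.max(0))/2)]: print(n,'y',p@ly,'x',p@lx)
print('line x',np.array([c[1],0,0])@lx)
print('cabinet max',Z[(X>.1)&(X<.45)&(Y<0)&(Y>-.4)].max())
w=C[roi&(Z>.02)&(Z<.05)&(X<.52)];print('weight',w.mean(0))
g=C[roi&(Z>.1)&(Z<.118)&(Y>.06)&(Y<.12)&(X<.58)];print('guide',g.min(0),g.max(0))
E
```

```text
[[0.61  0.03  0.101]
 [0.611 0.04  0.103]
 [0.604 0.05  0.104]
 [0.609 0.06  0.106]
 [0.609 0.07  0.109]
 [0.61  0.08  0.112]
 [0.604 0.09  0.115]
 [0.605 0.1   0.116]
 [0.607 0.11  0.122]
 [0.613 0.12  0.125]
 [0.613 0.13  0.128]
 [0.614 0.14  0.13 ]
 [0.614 0.15  0.133]
 [0.615 0.16  0.136]
 [0.615 0.17  0.14 ]]
fit [0.05207875 0.6050788 ]
ly [0.05200827 0.99864665 0.        ] lx [ 0.99864665 -0.05200827  0.        ] ang 87.01880061175508
pad 0.2072105165029254 0.2653607841415092 0.5842841074994868 0.6291933070433584 0.13783261535083025 0.1676235965173276
pad c [0.61820639 0.20441044 0.        ]
knob 58 [0.51306653 0.09337059 0.15044852] [0.53177876 0.11171541 0.16617752] [0.52208648 0.10244572 0.15891572]
bearing -0.0025514474226142267 0.07139196674842763 0.5755830785321225 0.6353748974200646 142
pad y 0.23628565032221735 x 0.6067387072714227
knob y 0.12957452100853528 x 0.5163825406629422
line x 0.6042599234975657
cabinet max 0.3159549267632197
weight [0.49703674 0.00497974 0.0274135 ]
guide [0.49787749 0.08527094 0.10010348] [0.57999482 0.11446224 0.11780785]
```

Call:
move_arm([
  [[0,0,0.24,0.55,-0.8,0,0],[0,0,0.24,0.55,-0.8,0,0],[0,0,0.24,0.55,-0.8,0,0],[0,0,0.24,0.55,-0.8,0,0],[0,0,0.24,0.55,-0.8,0,0],[0,0,0.24,0.55,-0.8,0,0],[0,0,0.24,0.55,-0.8,0,0],[0,0,0.24,0.55,-0.8,0,0],[0,0,0.24,0.55,-0.8,0,0],[0,0,0,0,0,0,0]],
])

```text
time_s: 2.05
tcp_pos: [0.5377, 0.1341, 0.2935]
ee_rot: [[0.005, -0.068, -0.998], [0.004, -0.998, 0.068], [-1.0, -0.004, -0.004]]
wrist_force: [-0.1, 0.6, -0.5]
gripper_width: 0.015
```

Call:
move_arm([
  [[0,0,0.1,0.44,-0.57,0,0],[0,0,0,0,0,0,0]],
])

```text
time_s: 2.3
tcp_pos: [0.5646, 0.0994, 0.2936]
ee_rot: [[0.005, -0.054, -0.999], [0.004, -0.999, 0.054], [-1.0, -0.005, -0.005]]
wrist_force: [-0.2, 0.1, -0.9]
gripper_width: 0.005
```

```bash
python3 - <<'E'
from h import *
print(r.sense()['tcp_pos'])
for n in ["scene","top","wrist"]:
    im,d=viewer.capture(n)
    if n!='wrist': im=im[90:290,130:390] if n=='top' else im[100:300,130:390]
    cv2.imwrite(f"pics/{n}1.png",cv2.resize(im[:,:,::-1],None,fx=3 if n!='wrist' else 1.5,fy=3 if n!='wrist' else 1.5))
E
```

```text
[0.56458437 0.09937796 0.29357474]
```

View pics/scene1.png

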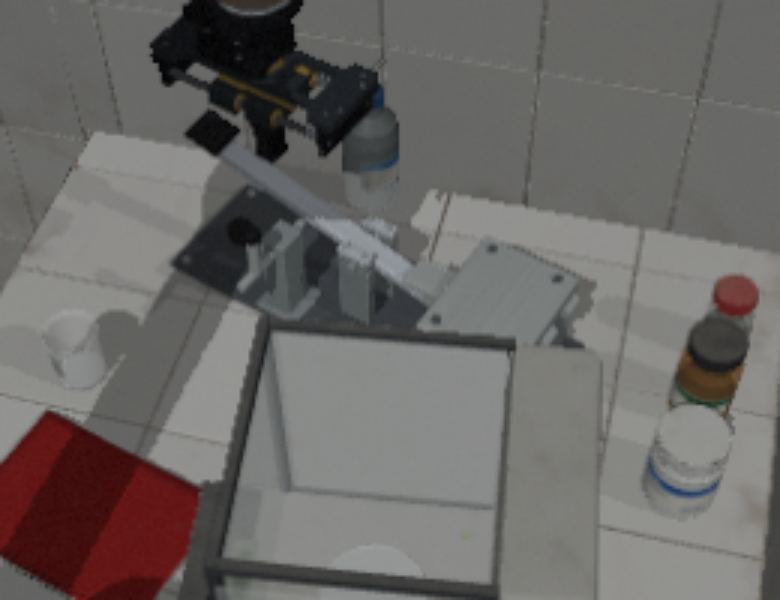

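View pics/wrist1.png

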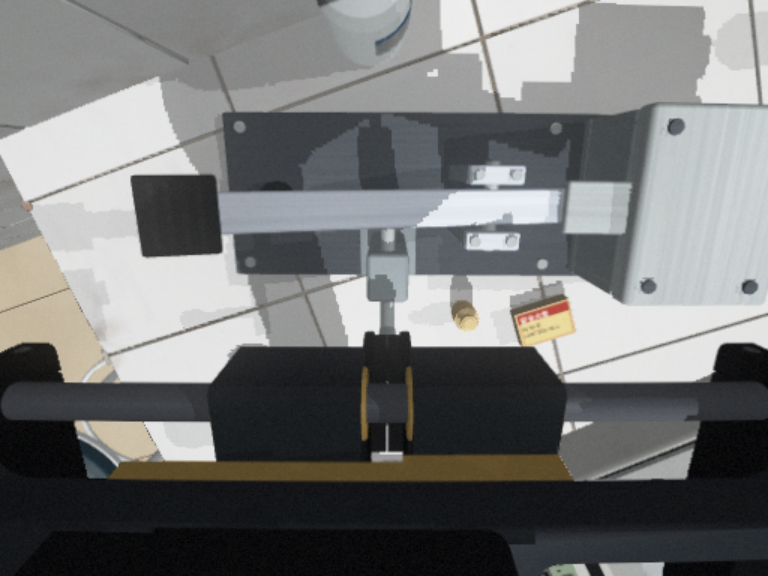

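Scene view: the shut fingers hang above the gap between knob (col 245) and lever. Wrist view: bolt at column 388, fingers in line with it, lever square to the gripper. Descending.

Call:
move_arm([
  [[0,0,0,0,0,-0.5,0],[0,0,0,0,0,-0.5,0],[0,0,0,-0.02,0,-0.5,0],[0,0,0,0,0,0,0]],
])

```text
time_s: 2.95
tcp_pos: [0.5598, 0.1064, 0.2038]
ee_rot: [[0.008, -0.043, -0.999], [0.007, -0.999, 0.043], [-1.0, -0.007, -0.008]]
wrist_force: [-0.7, -0.6, -0.2]
gripper_width: 0.001
```

```bash
python3 - <<'E'
from h import *
print(r.sense()['tcp_pos'])
im,d=viewer.capture("scene"); im=im[110:230,160:320]
cv2.imwrite(f"pics/scene2.png",cv2.resize(im[:,:,::-1],None,fx=5,fy=5,interpolation=cv2.INTER_CUBIC))
E
```

```text
[0.55975052 0.10643664 0.20377069]
```

View pics/scene2.png

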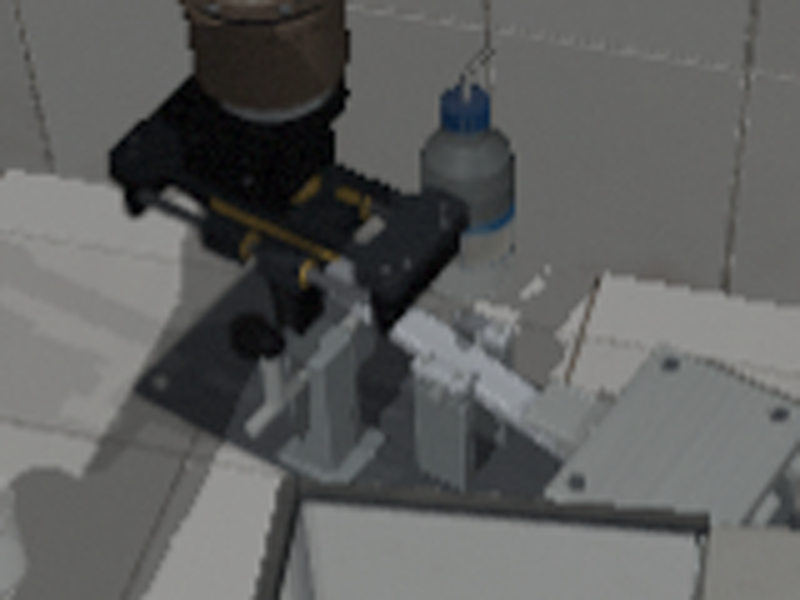

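The tip stands between knob (250,335 in the crop) and lever; 6 mm off in y, which I correct as I start pushing.

Call:
move_arm([
  [[0,0,0,0,-0.1,0,0],[0,0,0,-0.15,0,0,0],[0,0,0,-0.15,0.0,0,0],[0,0,0,-0.15,0.01,0,0],[0,0,0,-0.15,0.01,0,0]],
])

```text
time_s: 3.62
tcp_pos: [0.5258, 0.1032, 0.2107]
ee_rot: [[0.024, -0.04, -0.999], [0.012, -0.999, 0.041], [-1.0, -0.013, -0.024]]
wrist_force: [2.7, -1.3, -1.0]
gripper_width: 0.006
```

Call:
move_arm([
  [[-0.05,0.1,0,-0.15,0,-0.06,0],[-0.04,0.1,0,-0.15,0,-0.06,0],[0,0,0,-0.12,0,-0.02,0]],
])

```text
time_s: 4.0
tcp_pos: [0.5023, 0.1047, 0.2047]
ee_rot: [[0.005, -0.038, -0.999], [0.002, -0.999, 0.038], [-1.0, -0.002, -0.005]]
wrist_force: [15.9, -5.7, -3.8]
gripper_width: 0.005
```

Call:
move_arm([
  [[0,0,0,-0.06,0,0,0],[0,0,0,-0.06,0,0,0]],
])

```text
time_s: 4.25
tcp_pos: [0.5013, 0.1049, 0.2052]
ee_rot: [[0.023, -0.035, -0.999], [0.004, -0.999, 0.035], [-1.0, -0.004, -0.023]]
wrist_force: [16.9, -4.9, -10.0]
gripper_width: 0.003
```

```bash
python3 - <<'E'
from h import *
print(r.sense()['tcp_pos'],r.sense()['wrist_force'])
im,d=viewer.capture("scene"); im=im[110:230,160:320]
cv2.imwrite(f"pics/scene3.png",cv2.resize(im[:,:,::-1],None,fx=5,fy=5,interpolation=cv2.INTER_CUBIC))
im,d=viewer.capture("top"); im=im[130:250,140:300]
cv2.imwrite(f"pics/top3.png",cv2.resize(im[:,:,::-1],None,fx=5,fy=5,interpolation=cv2.INTER_CUBIC))
E
```

```text
[0.50126856 0.10494571 0.20523962] [16.91508689 -4.91026138 -9.97373597]
```

View pics/scene3.png

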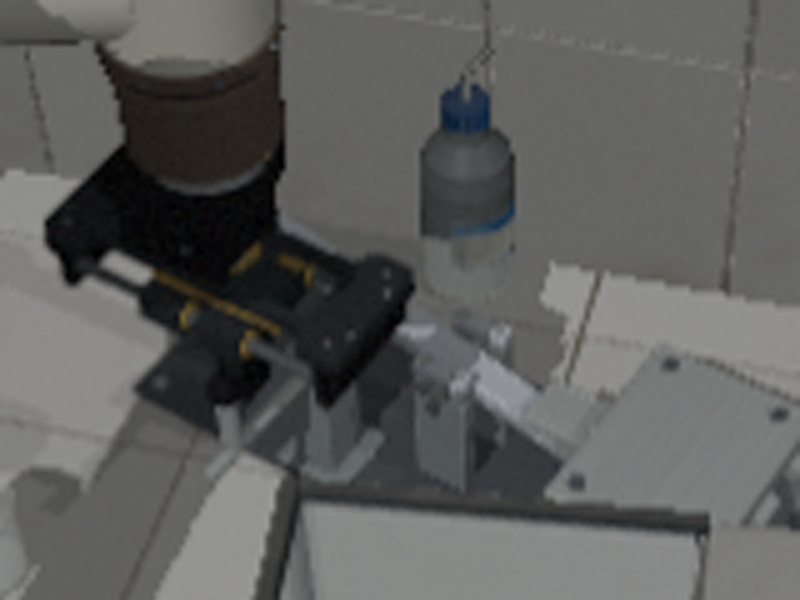

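View pics/top3.png

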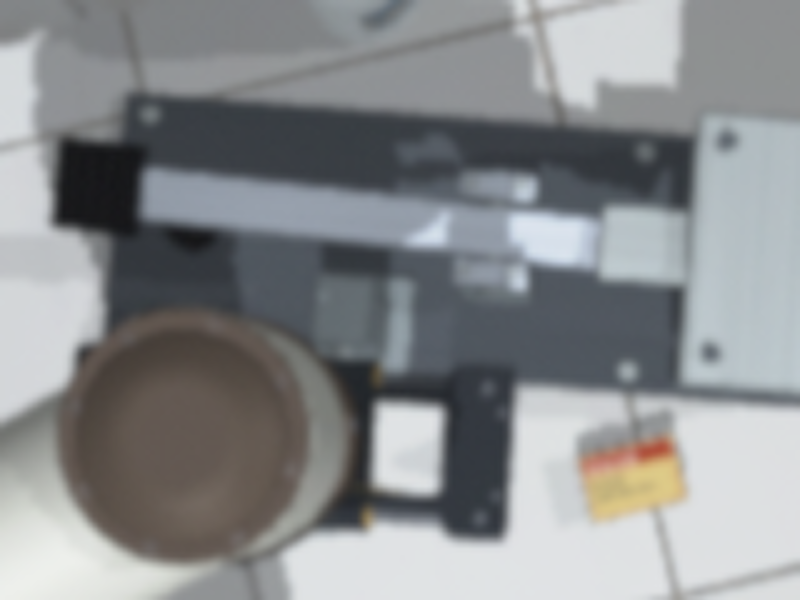

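The stem has moved out and the bolt's tip has gone into its guide (top crop, 350,320); the force rose to 17 N with no further travel, so it is at its stop. Backing off and checking.

Call:
move_arm([
  [[0,0.15,0,0.25,0,0,0],[0,0,0,0.1,0,0.3,0],[0,0,0,0,0.4,0.6,0],[0,0,0,0.4,0.8,0.2,0],[0,0,0,0.8,0.6,0,0],[0,0,0,0.6,0.2,0,0],[0,0,0,0,0,0,0]],
])

```text
time_s: 5.22
tcp_pos: [0.6206, 0.224, 0.2632]
ee_rot: [[-0.036, -0.04, -0.999], [-0.01, -0.999, 0.04], [-0.999, 0.011, 0.036]]
wrist_force: [0.2, 0.5, -0.3]
gripper_width: 0.002
```

```bash
python3 - <<'E'
from h import *
print(r.sense()['tcp_pos'],r.sense()['wrist_force'])
im,d=viewer.capture("top"); C=cloud("top",d); X,Y,Z=C[...,0],C[...,1],C[...,2]
k=C[(X>.44)&(X<.54)&(Y>.07)&(Y<.13)&(Z>.135)&(Z<.18)]; print(len(k)); 
if len(k): print('knob',k.min(0),k.max(0),k.mean(0))
im=im[110:250,140:300]
cv2.imwrite(f"pics/top4.png",cv2.resize(im[:,:,::-1],None,fx=4,fy=4,interpolation=cv2.INTER_CUBIC))
im,d=viewer.capture("wrist");cv2.imwrite("pics/wrist4.png",im[:,:,::-1])
E
```

```text
[0.6206136  0.2240095  0.26321875] [ 0.24781401  0.52825571 -0.33306777]
58
knob [0.47348787 0.09573059 0.15152038] [0.48997392 0.11481168 0.16543759] [0.48170008 0.10477039 0.15850985]
```

View pics/top4.png

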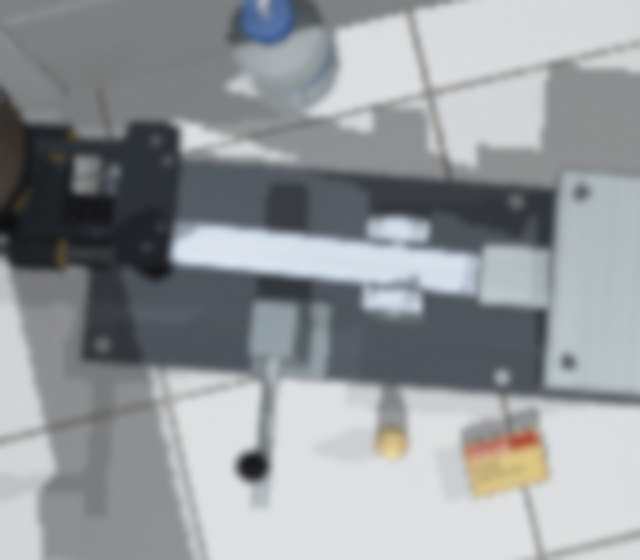

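View pics/wrist4.png

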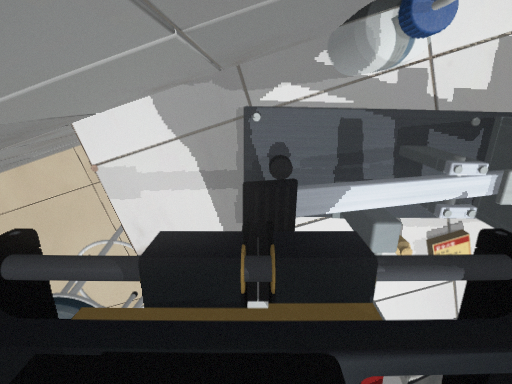

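Bolt drawn: the knob moved 40 mm (closed offset 89 mm → 129 mm from the centreline) and stays put. Squaring the tool and centring over the pad.

Call:
move_arm([
  [[0.07,-0.26,0,-0.04,-0.13,0,0],[0,0,0,0,0,-0.3,0],[0,0,0,0,0,0,0]],
])

```text
time_s: 5.7
tcp_pos: [0.6119, 0.2127, 0.2452]
ee_rot: [[-0.005, -0.041, -0.999], [-0.002, -0.999, 0.041], [-1.0, 0.002, 0.005]]
wrist_force: [0.5, 0.8, 0.2]
gripper_width: 0.009
```

Call:
move_arm([
  [[0,0,0,0.1,0.05,-0.2,0],[0,0,0,0,0,-0.2,0],[0,0,0,0,0,-0.2,0],[0,0,0,0,0,-0.2,0]],
])

```text
time_s: 6.2
tcp_pos: [0.62, 0.2176, 0.2]
ee_rot: [[0.005, -0.039, -0.999], [0.004, -0.999, 0.039], [-1.0, -0.004, -0.005]]
wrist_force: [-1.3, 1.8, 4.8]
gripper_width: 0.006
```

Call:
move_arm([
  [[0,0,0,-0.03,0,-0.25,0],[0,0,0,0,0,-0.25,0],[0,0,0,0,0,-0.25,0]],
])

```text
time_s: 6.58
tcp_pos: [0.6189, 0.2189, 0.153]
ee_rot: [[0.008, -0.038, -0.999], [0.006, -0.999, 0.038], [-1.0, -0.006, -0.008]]
wrist_force: [0.4, 2.7, 3.9]
gripper_width: 0.006
```

```bash
python3 - <<'E'
from h import *
print(r.sense()['tcp_pos'],r.sense()['wrist_force'])
im,d=viewer.capture("scene"); im=im[110:230,160:320]
cv2.imwrite(f"pics/scene5.png",cv2.resize(im[:,:,::-1],None,fx=5,fy=5,interpolation=cv2.INTER_CUBIC))
E
```

```text
[0.61893897 0.2189048  0.15301027] [0.38572559 2.73162313 3.866372  ]
```

View pics/scene5.png

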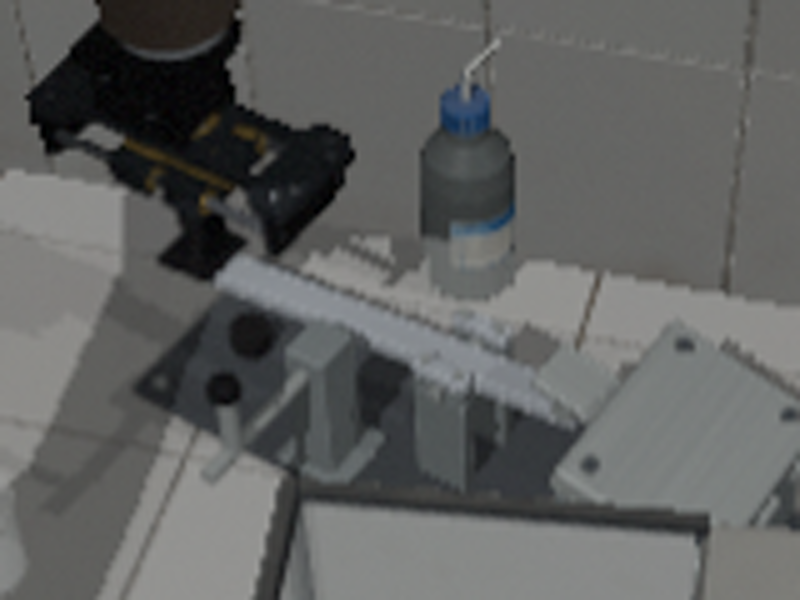

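The pad is pressed from its middle, the lever tips past the drawn bolt, and the hatch is lifting. Continuing down.

Call:
move_arm([
  [[0,0.05,0,-0.02,-0.03,-0.25,0],[0,0,0,0,-0.02,-0.2,0],[0,0,0,0,-0.02,-0.15,0]],
])

```text
time_s: 7.0
tcp_pos: [0.6168, 0.2132, 0.1146]
ee_rot: [[-0.004, -0.037, -0.999], [0.001, -0.999, 0.037], [-1.0, -0.001, 0.004]]
wrist_force: [-13.4, 5.2, 43.1]
gripper_width: 0.004
```

Call:
move_arm([
  [[0,0,0,0,0,-0.03,0]],
])

```text
time_s: 7.12
tcp_pos: [0.6167, 0.2133, 0.1152]
ee_rot: [[-0.004, -0.037, -0.999], [0.0, -0.999, 0.037], [-1.0, -0.0, 0.004]]
wrist_force: [-5.9, 2.3, 15.5]
gripper_width: 0.005
```

Call:
move_arm([
  [[0,0,0,0,0,-0.05,0],[0,0,0,0,0,-0.05,0]],
])

```text
time_s: 7.38
tcp_pos: [0.6165, 0.2134, 0.1153]
ee_rot: [[-0.002, -0.035, -0.999], [-0.0, -0.999, 0.035], [-1.0, 0.0, 0.002]]
wrist_force: [-5.5, 1.2, 15.9]
gripper_width: 0.006
```

```bash
python3 - <<'E'
from h import *
im,d=viewer.capture("scene"); C=cloud('scene',d)
cv2.imwrite(f"pics/scene6.png",cv2.resize(im[110:270,160:390,::-1],None,fx=3.4,fy=3.4,interpolation=cv2.INTER_CUBIC))
im,d=viewer.capture("top"); C=cloud('top',d);X,Y,Z=C[...,0],C[...,1],C[...,2]
cv2.imwrite(f"pics/top6.png",cv2.resize(im[90:290,130:390,::-1],None,fx=3,fy=3,interpolation=cv2.INTER_CUBIC))
H=C[(X>.55)&(X<.65)&(Y<-.085)&(Y>-.16)&(Z>.06)&(Z<.3)]
c=np.polyfit(H[:,1],H[:,2],1);print('hatch angle',np.arctan(c[0]))
k=C[(X>.44)&(X<.54)&(Y>.07)&(Y<.13)&(Z>.135)&(Z<.18)]; print('knob',k.mean(0))
s=r.sense();print(s['time_s'],s['tcp_pos'],s['wrist_force'])
E
```

```text
hatch angle 0.3544344564811958
knob [0.48175769 0.10481291 0.15845586]
7.475 [0.6165393  0.21338448 0.11524828] [-6.04301939  1.91779236 17.86454378]
```

View pics/scene6.png

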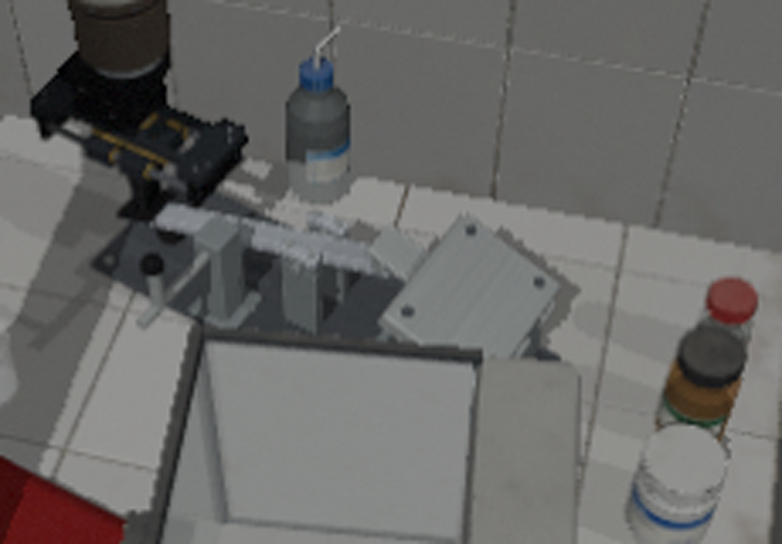

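View pics/top6.png

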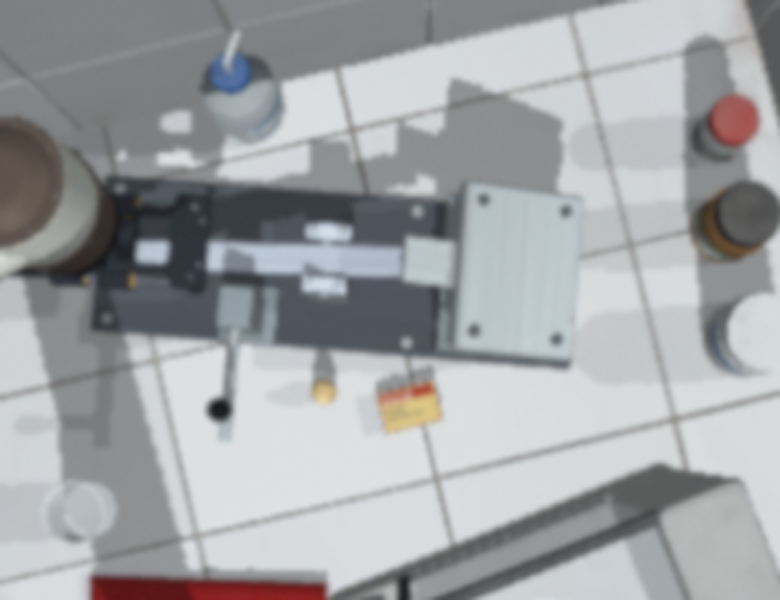

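Hatch measured at 0.354 rad, the pad is on the stop with about 16 N pressing, the lever lies in its bearings, and the loose things stand where they were.

```bash
python3 - <<'E'
from h import *
r.finish_job(); s=r.sense();print(s['time_s'],s['tcp_pos'],s['wrist_force'])
E
```

```text
the job is handed in; nothing more can be done
the job is handed in; nothing more can be done
```

The bolt is drawn, the hatch is open, and I handed the job in with the fingertip still pressing the pad onto its stop.

**Bolt:** I put the shut fingertips between lever and knob and pushed the knob out until the force rose to about 17 N with no further travel. The knob had moved 40 mm, to about 129 mm from the lever's centreline, and it stayed there. That fits a fully drawn bolt if it started about 4 mm open.

**Lever and hatch:** I pressed the pad straight down onto its stop at about 7 s. Before handing in, the hatch measured 0.354 rad from the depth image (expected about 0.35). The press held steady at 16–18 N, against the 2–9 N needed.

**Other things:** In the last pictures the lever still looked seated in its bearings, and the weight, match box, bottles, jar and beaker looked unmoved. I could not see the crucible inside the chest.

**Force peak:** When the pad met the stop, the wrist force read 43 N vertically for one reading before I eased it off. Only the fingertips were in contact, and that is far below the 120 N wrist limit. The 40 N limit applies to the arm and the gripper's body.

The state could not be read after hand-in, so the final second is not checked.

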